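Shim the rocking insect-trap head

TASK

The round white trap head on the bench leans and rocks because one of its four feet is too short. With closed fingertips, push the wooden wedge along the bench, thin end first, under the short foot until the trap head stands level and no longer rocks, then leave the wedge there and move clear. Only push: do not lift the wedge off the bench, do not push or lift the trap head itself, and leave the other things where they are.

Things in the scene. Friction and masses are not known exactly. Their poses are not given: they have to be found in the camera images.
- trap: Trap head: round white deck 240 mm across, underside 36, top 70 mm above the bench, with funnel, clear tube (to 272 mm), black box and motor; four domed feet 150 mm from its centre under lugs, screw heads to 78 mm. Origin on the bench below the centre; this frame never tilts or moves. Its -x axis points to the short foot, +x to the foot opposite; the pivot feet, which stay put, are at +y and -y.
- rocker (a joint): Lean of the trap head towards its short foot, rad, about the line through the pivot feet: 0.077 = leaning fully, short foot down at the bench (as at the start); 0 = level, all feet bearing, a hard stop. It leans by its own weight, a few N at the short foot. As the wedge goes under, the foot rides up the slope and this falls to 0.
- short_foot (a point): Lowest point of the short foot, a steel dome of 18 mm radius at the end of the trap's -x axis, 150 mm from its centre. When the trap head is level this point is 12 mm above the bench, at the start under 1 mm.
- wedge: Loose plain wooden wedge, 110 mm long (x), 45 mm wide (y), 2 mm thick at the thin end (+x) rising evenly to 22 mm at the thick end (-x), 60 g. Origin at the centre of its underside. Lies flat near the short foot, thin end roughly towards it (up to 25 mm off its line, 20 degrees askew). When the trap is level the foot rests about 55 mm behind the thin end.
- wedge_tip (a point): Middle of the wedge's thin end, at bench height.
- wedge_tail (a point): Middle of the wedge's upright thick end face (22 mm high, 45 mm wide), 11 mm above its underside: the face to push on.
- spacer: Bystander: flat wooden block 60 x 45 x 14 mm, loose. Origin at the centre of its underside.
- jar: Bystander: small jar, 48 mm across, 60 mm high, loose. Origin at the centre of its underside.
- dish: Bystander: shallow glass dish, 90 mm across, 16 mm high, loose. Origin at the centre of its underside.
- tub: Bystander: open white plastic tub, 100 mm across, 90 mm high, loose. Origin at the centre of its underside.
- charger: Bystander: black box 110 x 70 x 50 mm, loose. Origin at the centre of its underside.
- driver: Bystander: screwdriver lying on the bench.
- vial: Bystander: white plastic vial, 28 mm across, 55 mm high, standing. Origin at the centre of its underside.

How it is judged:
By the outcome, as a careful person would: the job done as asked, in the order asked, and still so for the second after the job is handed in, with the robot touching nothing.
It also fails if it takes over 58 s, if anything falls off the work surface, if the arm or the gripper's body presses on something with over 40 N, if the wrist force passes 120 N, or if a joint passes its speed limit or range.

ROBOT

A 6-joint arm with a two-finger parallel gripper is mounted at the origin on the work surface. World frame = base frame: x ahead of the robot, y to its left, z up, the work surface at z = 0. Lengths are in m, angles in rad, forces in N, time in s.
With the tool pointing down it reaches from about 0.325 to 0.75 m from the base axis. Payload 7.6 kg.
Tool frame: the origin (TCP) lies at the very end of the fingers, on their centre line; the grasp point (between the pads) lies r.hold_point_z behind it (r.hold_point_z is the distance from the TCP to the grasp point, in m); z points along the fingers, y is the line along which they close (so a half turn about z gives the same grasp; the last joint's range is limited). The gripper opens to 85 mm and grips with 20 to 120 N. Pads are 22 mm wide; open, the fingers measure 114 mm over their backs; the gripper's body (76 mm by 85 mm) begins 54 mm behind the grasp point. The pads swing forward as they close: fully open they stand 13 mm farther back than shut.
Start: joints at [1.092, 0.052, 1.401, -0, 1.689, -0.07], TCP at [0.209, 0.482, 0.231] pointing down, gripper open.
Joint ranges: [-2.9, 2.9], [-0.91, 2.17], [0.12, 2.37], [-1.06, 4.2], [0.26, 2.73], [-2.93, 2.93]. Speed limits (rad/s): [2.57, 2.57, 3.01, 3.14, 3.14, 3.14].

INTERFACE

Orientations are given as a 3x3 rotation matrix whose columns are the frame's x, y, z axes.
In Python, from station import r gives the robot as it stands. The module is installed in compiled form; this text tells all that it offers.
- The arm moves only by the tool play_rows, never from a script. Its argument "targets" is a list that holds one entry, the list of rows, each a list of 7 numbers: the shift along the tool's x, y, z in mm, then the turn, a rotation vector about the tool's x, y, z in rad, then the closure, from 0 (fully open) to 1 (shut). In form: [[[tx, ty, tz, wx, wy, wz, gripper], ...]]. A call has 1 to 8 rows; each row is the pose to reach, as a shift and turn from the pose commanded when the call began, along the tool's axes at that moment; what a row does not reach only later rows make up. A row lasts 1/8 s, in which the tool goes at most 62.5 mm and 10.7 degrees, less where a joint would pass 70% of its speed; a pose out of reach is approached as far as the arm can. A call with a gripper value outside its range is refused whole. The fingers move at their own pace and stop on an object; "squeeze" is the grip in N (left out, the last holds). Time passes only in rows, so rows that repeat a pose let the fingers close. It gives the time, the measured TCP pose, the force, the opening and the grip force at its end, in the units of the state.
- r.observe(): the state, without advancing time (a new reading comes with each control period).
- r.get_image(name): name is "scene" or "top" or "wrist"; returns the picture (384x512x3 uint8, red, green, blue); there is no depth.
- r.camera_params(name): a dict with "fovy" (degrees; the focal length in pixels is half the picture's height over the tangent of half this angle, whatever the lens; pixels are square), "cx", "cy" (the principal point, pixels), "rvec" (rotation vector, rad) and "tvec" (3), from world to camera coordinates, as OpenCV has them. Camera axes: x right, y down, z forward; pixel columns grow to the right and rows downward; lengths in m; the calibration is good to about 2 mm. A picture is of the moment at which its call begins: read the wrist's pose just before it. camera_params takes no time and is no camera call; for the wrist camera it gives the pose at the moment of the call.
- r.close_job(): hands the job in; it is judged then, once.
Trained networks look in the newest picture that a camera, given by its name, has taken for a name from the list of things; names that differ only in an ending like _2 or _b are one class to them, and where a whole thing is asked for, a point or a joint stands for the part that bears it (a point fixed in the world has none). Each returns a list of dicts, best first, with "score" (0 to 1); they miss things now and then, are a little off and sometimes report something else, mostly with a low value. They report only what shows in the picture. A call takes as long as a camera call.
- r.recognise(camera, target): "location" ([x, y, z] in m, in world coordinates, good to about 4 mm: the middle of the surface that is visible of it).
- r.pinpoint(camera, target): "location" ([x, y, z] in m, in world coordinates, good to about 4 mm: a listed point, or the origin of a listed thing).
The state is a dict: "clock": time; "qpos": joint angles; "joint_vel": joint speeds; "tau": joint torques, N m; "position": TCP position; "tcp_rot": TCP orientation; "wrist_force": force on the tool from outside, world axes, zero at the start; "ft_torque": the same for the moment, N m; "width": opening from 0.0 (shut) to 1.0 (fully open); "grasp_force": force on a finger pad.
Only numpy, scipy, OpenCV 4.12 (cv2) and the standard library are available. Lean on these libraries where they do the work, as an engineer would, in place of code of your own. Each camera call takes 0.05 s, during which the arm holds its last target. There are 200 camera calls.

## Working session

There is one attempt and no reset: what is moved stays moved. The work goes in short steps, Python scripts to look and compute and a tool call to move; the robot and the scene stay as the last step left them, time stands still between calls to the robot, and variables do not carry over. Pictures are saved under pics/ and viewed, at most 10 in all, crops included, and the job is handed in when it is done.

Besides the shell and the picture viewer there is one more tool, called after "Emit:" as name(argument=value, ...), one argument or row to a line, values as JSON. play_rows: Moves the arm, as the interface text tells. Its arguments: {"type":"object","properties":{"targets":{"type":"array","items":{"type":"array","items":{"type":"array","items":{"type":"number"}}}},"squeeze":{"type":"number"}},"required":["targets"]}

```bash
mkdir -p pics; cat > h.py <<'E'
from station import r
import numpy as np, cv2
def snap(c,n):
    im=r.get_image(c); cv2.imwrite(f'pics/{n}.png',im[:,:,::-1]); return im
def cam(c):
    p=r.camera_params(c); f=192/np.tan(np.radians(p['fovy'])/2)
    return np.array([[f,0,p['cx']],[0,f,p['cy']],[0,0,1]]),cv2.Rodrigues(np.array(p['rvec'],float))[0],np.array(p['tvec'],float).ravel()
def px(c,uv,z=0):
    K,R,t=cam(c); d=R.T@np.linalg.inv(K)@[*uv,1]; o=-R.T@t
    return o+d*(z-o[2])/d[2]
def proj(c,P):
    K,R,t=cam(c); q=K@(R@np.array(P)+t); return q[:2]/q[2]
E
python3 - <<'E'
from h import *
np.set_printoptions(precision=4,suppress=True)
a=snap('top','top1');b=snap('scene','sc1')
for c in ('top','scene'):
    for n in ('trap','short_foot','wedge','wedge_tip','wedge_tail','spacer','jar','dish','tub','charger','driver','vial'):
        l=r.pinpoint(c,n)
        print(c,n,[(np.round(x['location'],4),round(x['score'],2),np.round(proj(c,x['location']))) for x in l[:2]])
o=r.observe();print(o['tcp_rot'],o['position'],r.hold_point_z,o['clock'])
E
```

```text
top trap [(array([ 0.6441,  0.2287, -0.0042]), 0.9, array([157., 159.]))]
top short_foot [(array([0.6015, 0.083 , 0.0032]), 0.85, array([211., 175.]))]
top wedge [(array([ 0.5737, -0.019 , -0.002 ]), 0.97, array([250., 186.]))]
top wedge_tip [(array([0.5919, 0.0392, 0.0072]), 0.62, array([228., 179.]))]
top wedge_tail [(array([ 0.5583, -0.0699,  0.013 ]), 0.9, array([270., 192.]))]
top spacer [(array([0.4225, 0.0535, 0.002 ]), 0.85, array([221., 244.])), (array([ 0.7283,  0.002 , -0.0008]), 0.5, array([243., 129.]))]
top jar [(array([ 0.7293,  0.0042, -0.0008]), 0.76, array([242., 128.]))]
top dish [(array([ 0.4528, -0.432 , -0.0016]), 0.94, array([408., 234.])), (array([ 0.629 , -0.3922,  0.0011]), 0.36, array([392., 167.]))]
top tub []
top charger [(array([ 0.7506, -0.2982, -0.0008]), 0.92, array([355., 122.]))]
top driver [(array([ 0.2921,  0.2927, -0.0013]), 0.57, array([125., 296.]))]
top vial [(array([0.4108, 0.3823, 0.0024]), 0.53, array([ 92., 248.]))]
scene trap [(array([0.6446, 0.231 , 0.0003]), 0.64, array([338., 210.]))]
scene short_foot [(array([ 0.601 ,  0.0875, -0.0031
[... 294 characters left out ...]
0.4231,  0.0475, -0.0001]), 0.79, array([263., 171.]))]
scene jar []
scene dish [(array([ 0.455 , -0.4316,  0.0006]), 0.75, array([115., 201.]))]
scene tub [(array([ 0.6285, -0.3909, -0.0007]), 0.88, array([130., 242.])), (array([ 0.6023,  0.0899, -0.0021]), 0.34, array([290., 208.]))]
scene charger [(array([ 0.746 , -0.3013,  0.0012]), 0.78, array([164., 270.]))]
scene driver [(array([0.2941, 0.2914, 0.0024]), 0.59, array([320., 137.]))]
scene vial [(array([ 0.6023,  0.0877, -0.0015]), 0.29, array([289., 208.])), (array([ 0.7242,  0.0076, -0.0025]), 0.22, array([274., 245.]))]
[[-0.9176  0.3975  0.    ]
 [ 0.3975  0.9176  0.0001]
 [ 0.      0.0001 -1.    ]] [0.2087 0.4818 0.2313] 0.0187 1.3
```

View pics/top1.png

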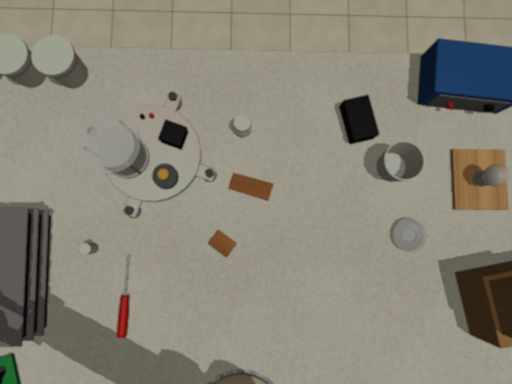

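View pics/sc1.png

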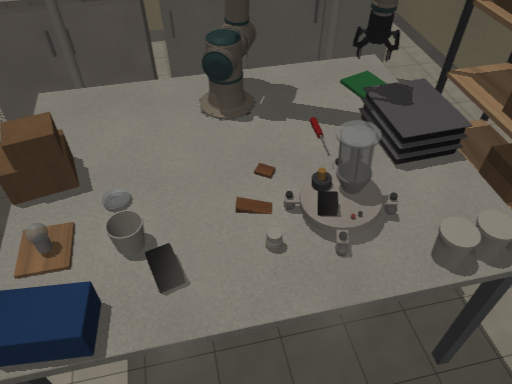

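Top view: the wedge (250,186) lies nearly aligned with the short foot (210,174), tip about 47 mm short of it, and the networks agree with the picture. I'm moving behind the tail with closed fingers, high over the bench.

Emit:
play_rows(
  targets=[
    [[-545, -418, 80, 0, 0, -0.113, 1], [-545, -418, 80, 0, 0, -0.113, 1], [-545, -418, 80, 0, 0, -0.113, 1], [-545, -418, 80, 0, 0, -0.113, 1], [-545, -418, 80, 0, 0, -0.113, 1], [-545, -418, 80, 0, 0, -0.113, 1], [-545, -418, 80, 0, 0, -0.113, 1], [-545, -418, 80, 0, 0, -0.113, 1]],
  ],
)

```text
clock: 2.3
position: [0.4509, 0.0458, 0.1736]
tcp_rot: [[-0.957, 0.292, 0.001], [0.292, 0.957, 0.0], [-0.001, 0.001, -1.0]]
wrist_force: [0.9, 0.2, 0.2]
width: -0.002
grasp_force: 0.0
```

Emit:
play_rows(
  targets=[
    [[-136, -130, 24, 0, 0, 0, 1], [-136, -130, 24, 0, 0, 0, 1], [-136, -130, 24, 0, 0, 0, 1], [-136, -130, 24, 0, 0, 0, 1], [-136, -130, 24, 0, 0, 0, 1]],
  ],
)

```text
clock: 2.92
position: [0.5422, -0.116, 0.1493]
tcp_rot: [[-0.956, 0.292, -0.0], [0.292, 0.956, 0.001], [0.001, 0.0, -1.0]]
wrist_force: [-0.1, 1.3, 0.4]
width: -0.001
grasp_force: 0.0
```

```bash
cat > m.py <<'E'
import sys
from h import *
np.set_printoptions(precision=4,suppress=True)
n=sys.argv[1]
for c in ('wrist','top','scene'):
    snap(c,c[0]+n)
    for t in ('wedge','wedge_tip','wedge_tail','short_foot'):
        l=r.pinpoint(c,t)
        print(c,t,[(np.round(x['location'],4),round(x['score'],2),np.round(proj(c,x['location']))) for x in l[:1]])
o=r.observe();print(o['tcp_rot'],o['position'],o['wrist_force'],o['clock'])
E
python3 m.py 2
```

```text
wrist wedge []
wrist wedge_tip [(array([0.5847, 0.042 , 0.001 ]), 0.77, array([416., 177.]))]
wrist wedge_tail [(array([ 0.5545, -0.0723,  0.0116]), 0.9, array([298., 184.]))]
wrist short_foot [(array([0.5985, 0.0862, 0.0023]), 0.71, array([464., 178.]))]
top wedge [(array([ 0.5726, -0.0215, -0.0015]), 0.79, array([251., 187.]))]
top wedge_tip [(array([0.5904, 0.0395, 0.0066]), 0.91, array([228., 179.]))]
top wedge_tail [(array([ 0.5576, -0.0692,  0.0136]), 0.74, array([270., 192.]))]
top short_foot [(array([0.6031, 0.0889, 0.0023]), 0.58, array([209., 175.]))]
scene wedge [(array([ 0.5772, -0.0147, -0.0022]), 0.67, array([255., 208.]))]
scene wedge_tip [(array([0.5894, 0.0389, 0.0011]), 0.57, array([273., 207.]))]
scene wedge_tail [(array([ 0.5604, -0.0653,  0.0105]), 0.94, array([237., 204.]))]
scene short_foot [(array([ 0.6015,  0.0904, -0.0021]), 0.56, array([290., 208.]))]
[[-0.9566  0.2915  0.    ]
 [ 0.2915  0.9566  0.0001]
 [-0.      0.0001 -1.    ]] [ 0.5423 -0.1162  0.1494] [ 0.1939 -0.3183  0.119 ] 3.675
```

View pics/w2.png

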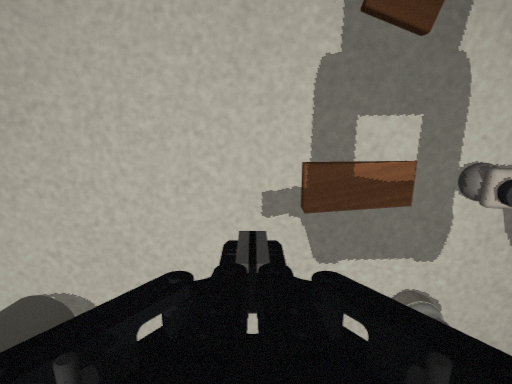

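The wrist view shows the tail face at about (303,187), the thin end at (414,184) and the foot at about (475,181). I'll work out the wedge corners from these pixels.

```bash
python3 - <<'E'
from h import *
o=r.observe();R=np.array(o['tcp_rot']);p=np.array(o['position'])
f=lambda P:np.round(R.T@(P-p)*1000,1)
A=px('wrist',(302,163),.022);B=px('wrist',(304,212),.022);C=px('wrist',(417,161),.002);D=px('wrist',(412,207),.002)
tail=(A+B)/2;tip=(C+D)/2;d=tip-tail
print(np.linalg.norm((A-B)),np.linalg.norm(C-D),np.linalg.norm(d[:2]),tail,tip,np.degrees(np.arctan2(d[1],d[0])))
for n,P in dict(tail=tail,tip=tip,foot=np.array([.601,.087,.002]),trap=np.array([.6443,.230,0])).items(): print(n,f(P))
E
```

```text
0.04671417512428293 0.04663895759434298 0.11332171047620464 [ 0.55685112 -0.07094901  0.022     ] [0.59119944 0.03704174 0.002     ] 72.35583731664218
tail [ -0.7  47.5 127.4]
tip [ -2.1 160.9 147.4]
foot [  3.1 211.5 147.4]
trap [  3.4 360.9 149.5]
```

Emit:
play_rows(
  targets=[
    [[-1, 0, 50, 0, 0, 0, 1], [-1, 0, 100, 0, 0, 0, 1], [-1, 0, 125, 0, 0, 0, 1], [-1, 0, 139, 0, 0, 0, 1], [-1, 0, 139, 0, 0, 0, 1]],
  ],
)

```text
clock: 4.3
position: [0.5431, -0.1165, 0.0101]
tcp_rot: [[-0.957, 0.292, -0.001], [0.292, 0.957, 0.0], [0.001, 0.0, -1.0]]
wrist_force: [-0.2, -0.1, 0.4]
width: 0.001
grasp_force: 0.0
```

Emit:
play_rows(
  targets=[
    [[0, 10, 0, 0, 0, 0, 1], [0, 17, 0, 0, 0, 0, 1], [0, 23, 0, 0, 0, 0, 1], [0, 29, 0, 0, 0, 0, 1], [0, 35, 0, 0, 0, 0, 1], [0, 41, 0, 0, 0, 0, 1], [0, 47, 0, 0, 0, 0, 1], [0, 50, 0, 0, 0, 0, 1]],
  ],
)

```text
clock: 5.3
position: [0.558, -0.0683, 0.0105]
tcp_rot: [[-0.957, 0.291, 0.0], [0.291, 0.957, -0.0], [-0.0, 0.0, -1.0]]
wrist_force: [-0.7, -1.0, 1.0]
width: 0.002
grasp_force: 0.5
```

```bash
python3 m.py 3
```

```text
wrist wedge [(array([ 0.5773, -0.0002,  0.0018]), 0.86, array([381., 237.]))]
wrist wedge_tip [(array([0.5941, 0.0558, 0.002 ]), 0.8, array([489., 237.]))]
wrist wedge_tail [(array([ 0.559 , -0.0552,  0.0094]), 0.8, array([276., 240.]))]
wrist short_foot []
top wedge [(array([ 0.5792, -0.0035,  0.0005]), 0.55, array([244., 184.]))]
top wedge_tip [(array([0.5956, 0.0538, 0.0038]), 0.75, array([223., 177.]))]
top wedge_tail [(array([ 0.5625, -0.0547,  0.0128]), 0.84, array([264., 190.]))]
top short_foot [(array([ 0.6017,  0.0882, -0.0007]), 0.92, array([210., 175.]))]
scene wedge [(array([ 0.5814, -0.0067,  0.0004]), 0.7, array([257., 208.]))]
scene wedge_tip [(array([0.5991, 0.0525, 0.0003]), 0.84, array([278., 209.]))]
scene wedge_tail [(array([ 0.5638, -0.0543,  0.0127]), 0.89, array([241., 204.]))]
scene short_foot [(array([0.6025, 0.0908, 0.0041]), 0.92, array([290., 207.]))]
[[-0.9565  0.2916  0.0001]
 [ 0.2916  0.9565  0.0001]
 [-0.0001  0.0001 -1.    ]] [ 0.5579 -0.0687  0.0104] [-0.2646  0.3422  0.111 ] 6.05
```

View pics/w3.png

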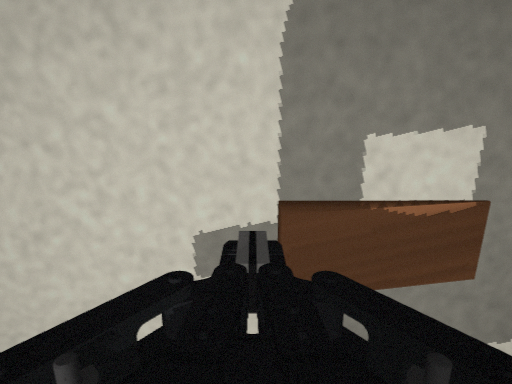

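Contact made: the wedge stays straight (tail edge at u≈280, tip at u≈488). About 94 mm remain, so I push on smoothly.

Emit:
play_rows(
  targets=[
    [[0, 7, 0, 0, 0, 0, 1], [0, 14, 0, 0, 0, 0, 1], [0, 21, 0, 0, 0, 0, 1], [1, 28, 0, 0, 0, 0, 1], [1, 34, 0, 0, 0, 0, 1], [1, 40, 0, 0, 0, 0, 1], [1, 45, 0, 0, 0, 0, 1], [1, 50, 0, 0, 0, 0, 1]],
  ],
)

```text
clock: 7.05
position: [0.5714, -0.0214, 0.0105]
tcp_rot: [[-0.956, 0.292, -0.0], [0.292, 0.956, -0.002], [-0.0, -0.002, -1.0]]
wrist_force: [-0.9, -6.1, 0.9]
width: -0.001
grasp_force: 2.8
```

Emit:
play_rows(
  targets=[
    [[0, 4, 0, 0, 0, 0, 1], [0, 8, 0, 0, 0, 0, 1], [0, 12, 0, 0, 0, 0, 1], [0, 16, 0, 0, 0, 0, 1], [0, 20, 0, 0, 0, 0, 1], [0, 24, 0, 0, 0, 0, 1], [0, 27, 0, 0, 0, 0, 1], [0, 30, 0, 0, 0, 0, 1]],
  ],
)

```text
clock: 8.05
position: [0.5802, 0.0076, 0.0104]
tcp_rot: [[-0.956, 0.292, -0.0], [0.292, 0.956, -0.001], [0.0, -0.001, -1.0]]
wrist_force: [-1.3, -4.5, 1.6]
width: -0.0
grasp_force: 2.5
```

```bash
python3 m.py 4; python3 -c "
import cv2;cv2.imwrite('pics/m4.png',cv2.hconcat([cv2.resize(cv2.imread('pics/w4.png')[60:],(400,254)),cv2.resize(cv2.imread('pics/s4.png')[130:260,200:405],(400,254),interpolation=2)]))"
```

```text
wrist wedge [(array([0.5978, 0.0744, 0.    ]), 0.61, array([376., 234.]))]
wrist wedge_tip [(array([0.6148, 0.1289, 0.0016]), 0.89, array([482., 235.]))]
wrist wedge_tail [(array([0.5823, 0.0214, 0.0108]), 0.73, array([277., 243.]))]
wrist short_foot [(array([0.5985, 0.0873, 0.0112]), 0.63, array([410., 236.]))]
top wedge [(array([0.5995, 0.0706, 0.0009]), 0.48, array([216., 176.]))]
top wedge_tip []
top wedge_tail [(array([0.5849, 0.0211, 0.0164]), 0.5, array([235., 181.]))]
top short_foot []
scene wedge [(array([ 0.6005,  0.0718, -0.0001]), 0.72, array([284., 209.]))]
scene wedge_tip []
scene wedge_tail [(array([0.5843, 0.0195, 0.0123]), 0.84, array([266., 205.]))]
scene short_foot [(array([0.6005, 0.0898, 0.0115]), 0.58, array([290., 205.]))]
[[-0.9566  0.2915  0.0001]
 [ 0.2915  0.9566  0.0001]
 [-0.      0.0001 -1.    ]] [0.5802 0.0081 0.0105] [-0.6854 -3.0521 -0.398 ] 8.8
```

View pics/m4.png

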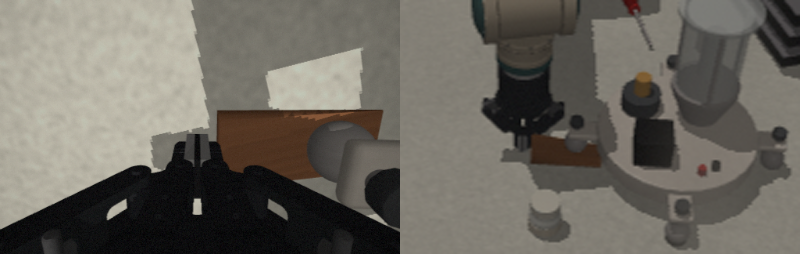

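The foot is on the wedge, roughly centred, about 69 mm ahead of the tail; 14 mm to go. I'll push in fine steps and watch for the force to rise.

Emit:
play_rows(
  targets=[
    [[0, 3, 0, 0, 0, 0, 1], [0, 6, 0, 0, 0, 0, 1], [0, 8, 0, 0, 0, 0, 1], [0, 9.5, 0, 0, 0, 0, 1], [0, 10, 0, 0, 0, 0, 1]],
  ],
)

```text
clock: 9.43
position: [0.5832, 0.0178, 0.0104]
tcp_rot: [[-0.957, 0.291, -0.0], [0.291, 0.957, 0.0], [0.0, 0.0, -1.0]]
wrist_force: [-1.5, -4.5, -0.2]
width: -0.001
grasp_force: 2.2
```

Emit:
play_rows(
  targets=[
    [[0, 1, 0, 0, 0, 0, 1], [0, 2, 0, 0, 0, 0, 1]],
  ],
)

```text
clock: 9.68
position: [0.5838, 0.0197, 0.0104]
tcp_rot: [[-0.957, 0.292, 0.0], [0.292, 0.957, 0.0], [-0.0, 0.0, -1.0]]
wrist_force: [-0.6, -3.5, -0.5]
width: -0.001
grasp_force: 2.1
```

```bash
python3 m.py 5; python3 -c "
import cv2;cv2.imwrite('pics/m5.png',cv2.hconcat([cv2.resize(cv2.imread('pics/w5.png')[60:],(400,254)),cv2.resize(cv2.imread('pics/s5.png')[130:260,200:405],(400,254),interpolation=2)]))"
```

```text
wrist wedge [(array([0.6008, 0.0816, 0.0029]), 0.66, array([370., 237.]))]
wrist wedge_tip [(array([ 0.6163,  0.1444, -0.0007]), 0.59, array([485., 228.]))]
wrist wedge_tail [(array([0.5831, 0.0358, 0.0131]), 0.6, array([281., 238.]))]
wrist short_foot [(array([0.5961, 0.088 , 0.0116]), 0.73, array([387., 232.]))]
top wedge [(array([ 0.6053,  0.0866, -0.0016]), 0.39, array([210., 174.]))]
top wedge_tip []
top wedge_tail [(array([0.5896, 0.0324, 0.0109]), 0.49, array([231., 179.]))]
top short_foot []
scene wedge [(array([0.6054, 0.0847, 0.0035]), 0.7, array([288., 208.]))]
scene wedge_tip [(array([0.6183, 0.1432, 0.0006]), 0.71, array([308., 209.]))]
scene wedge_tail [(array([0.5889, 0.033 , 0.0105]), 0.83, array([271., 206.]))]
scene short_foot [(array([0.6006, 0.0903, 0.0143]), 0.59, array([290., 204.]))]
[[-0.9566  0.2915  0.0001]
 [ 0.2915  0.9566  0.0003]
 [-0.      0.0003 -1.    ]] [0.5838 0.0198 0.0105] [-0.1148 -2.1213 -0.8761] 10.425
```

Force is still low and about 2–3 mm remain. I'll push 1 mm at a time, since the hard stop will show in the force.

Emit:
play_rows(
  targets=[
    [[0, 1, 0, 0, 0, 0, 1], [0, 1, 0, 0, 0, 0, 1]],
  ],
)

```text
clock: 10.68
position: [0.584, 0.0205, 0.0105]
tcp_rot: [[-0.957, 0.292, -0.0], [0.292, 0.957, -0.0], [-0.0, -0.0, -1.0]]
wrist_force: [-1.8, -3.6, 0.0]
width: -0.0
grasp_force: 1.8
```

Emit:
play_rows(
  targets=[
    [[0, 1, 0, 0, 0, 0, 1], [0, 1, 0, 0, 0, 0, 1]],
  ],
)

```text
clock: 10.92
position: [0.5843, 0.0215, 0.0104]
tcp_rot: [[-0.957, 0.292, -0.0], [0.292, 0.957, -0.0], [0.0, -0.0, -1.0]]
wrist_force: [-1.2, -5.1, -0.8]
width: -0.003
grasp_force: 2.0
```

Emit:
play_rows(
  targets=[
    [[0, 1, 0, 0, 0, 0, 1], [0, 1, 0, 0, 0, 0, 1]],
  ],
)

```text
clock: 11.18
position: [0.5845, 0.0219, 0.0104]
tcp_rot: [[-0.957, 0.292, -0.0], [0.292, 0.957, -0.001], [0.0, -0.001, -1.0]]
wrist_force: [-2.0, -6.6, 1.2]
width: -0.004
grasp_force: 3.4
```

Emit:
play_rows(
  targets=[
    [[0, 1, 0, 0, 0, 0, 1], [0, 1, 0, 0, 0, 0, 1]],
  ],
)

```text
clock: 11.42
position: [0.5846, 0.0222, 0.0104]
tcp_rot: [[-0.956, 0.292, -0.001], [0.292, 0.956, -0.002], [0.0, -0.002, -1.0]]
wrist_force: [-2.7, -8.7, 0.8]
width: 0.002
grasp_force: 4.8
```

Emit:
play_rows(
  targets=[
    [[0, 1, 0, 0, 0, 0, 1], [0, 1, 0, 0, 0, 0, 1]],
  ],
)

```text
clock: 11.68
position: [0.5847, 0.0225, 0.0104]
tcp_rot: [[-0.956, 0.292, -0.001], [0.292, 0.956, -0.003], [0.0, -0.004, -1.0]]
wrist_force: [-3.7, -11.8, 2.5]
width: 0.001
grasp_force: 6.2
```

```bash
python3 m.py 6; python3 -c "
import cv2;cv2.imwrite('pics/m6.png',cv2.hconcat([cv2.resize(cv2.imread('pics/w6.png')[60:],(400,254)),cv2.resize(cv2.imread('pics/s6.png')[130:260,200:405],(400,254),interpolation=2)]))"
```

```text
wrist wedge [(array([0.6039, 0.0863, 0.001 ]), 0.79, array([373., 238.]))]
wrist wedge_tip [(array([ 0.6186,  0.1442, -0.0001]), 0.73, array([482., 233.]))]
wrist wedge_tail [(array([0.5862, 0.0335, 0.0139]), 0.73, array([273., 245.]))]
wrist short_foot [(array([0.5978, 0.0881, 0.0113]), 0.87, array([382., 235.]))]
top wedge [(array([0.604 , 0.0861, 0.0001]), 0.55, array([210., 174.]))]
top wedge_tip []
top wedge_tail [(array([ 0.7284,  0.0026, -0.0021]), 0.73, array([243., 129.]))]
top short_foot []
scene wedge [(array([0.6059, 0.0863, 0.0024]), 0.92, array([289., 209.]))]
scene wedge_tip [(array([0.6198, 0.1439, 0.0041]), 0.73, array([308., 208.]))]
scene wedge_tail [(array([0.5882, 0.0394, 0.0132]), 0.8, array([273., 204.]))]
scene short_foot [(array([0.5988, 0.09  , 0.0132]), 0.74, array([290., 204.]))]
[[-0.9563  0.2923 -0.0014]
 [ 0.2924  0.9563 -0.0031]
 [ 0.0004 -0.0034 -1.    ]] [0.5847 0.0225 0.0104] [ -3.1866 -12.2261   1.4446] 12.425
```

View pics/m6.png

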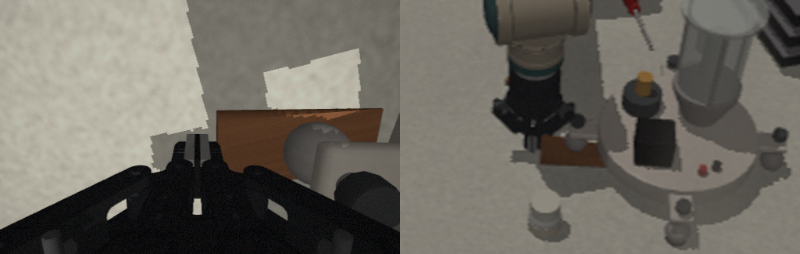

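The force climbs without motion and the foot sits about 55 mm behind the tip, so the trap is level. I back off along the push line, then lift clear.

Emit:
play_rows(
  targets=[
    [[0, -2, 0, 0, 0, 0, 1], [0, -6, 0, 0, 0, 0, 1], [0, -20, 0, 0, 0, 0, 1], [0, -45, 0, 0, 0, 0, 1], [0, -70, -10, 0, 0, 0, 1], [0, -90, -60, 0, 0, 0, 1], [0, -100, -110, 0, 0, 0, 1], [0, -100, -140, 0, 0, 0, 1]],
  ],
)

```text
clock: 13.42
position: [0.5565, -0.0725, 0.1537]
tcp_rot: [[-0.956, 0.293, 0.004], [0.293, 0.956, -0.0], [-0.004, 0.001, -1.0]]
wrist_force: [0.0, 0.3, -0.5]
width: -0.003
grasp_force: 0.0
```

```bash
python3 m.py 7; python3 -c "
import cv2;cv2.imwrite('pics/m7.png',cv2.hconcat([cv2.resize(cv2.imread('pics/w7.png')[60:],(400,254)),cv2.resize(cv2.imread('pics/s7.png')[130:260,200:405],(400,254),interpolation=2)]))"
```

```text
wrist wedge [(array([0.6077, 0.0858, 0.0016]), 0.56, array([416., 181.]))]
wrist wedge_tip [(array([0.6193, 0.1406, 0.0008]), 0.76, array([474., 179.]))]
wrist wedge_tail [(array([0.5855, 0.035 , 0.0123]), 0.67, array([367., 182.]))]
wrist short_foot [(array([0.5965, 0.0877, 0.013 ]), 0.7, array([425., 178.]))]
top wedge [(array([ 0.6034,  0.0853, -0.001 ]), 0.8, array([211., 175.]))]
top wedge_tip [(array([0.6207, 0.1451, 0.0067]), 0.55, array([188., 167.]))]
top wedge_tail [(array([0.5888, 0.0348, 0.0101]), 0.8, array([230., 180.]))]
top short_foot [(array([0.5999, 0.0874, 0.0159]), 0.89, array([209., 175.]))]
scene wedge [(array([0.6103, 0.0853, 0.0027]), 0.76, array([289., 210.]))]
scene wedge_tip []
scene wedge_tail [(array([0.591 , 0.038 , 0.0165]), 0.78, array([273., 204.]))]
scene short_foot [(array([0.6008, 0.0891, 0.013 ]), 0.71, array([290., 205.]))]
[[-0.9566  0.2914 -0.0002]
 [ 0.2914  0.9566  0.0001]
 [ 0.0002  0.0001 -1.    ]] [ 0.556  -0.0712  0.1503] [-0.144  -0.0114  0.2488] 14.175
```

View pics/m7.png

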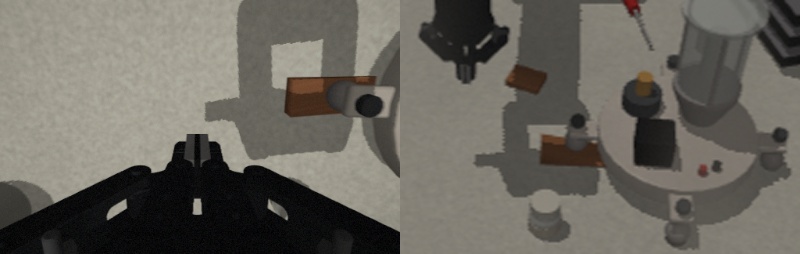

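The wedge stayed under the foot, which all three cameras put about 13 mm up. The arm is clear and the other things are in place.

```bash
python3 -c "
from station import r
print(r.close_job())"
```

```text
the job is handed in; nothing more can be done
None
```

I pushed the wedge under the short foot until the trap head reached its level stop, then moved the arm clear and handed the job in; the clock was at about 14 s of the 58 s allowed, and no verdict came back.

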